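# Free the locked scanner boom and hold it out at the mark

### The job

Pull the orange push-fit guard straight up off the boom stand's lock button and put it in the white tray, then press the blue lock button down until the boom comes free. Draw the telescoping boom out by its black grip tab until its yellow pointer stands level with the red marker on the scale, so that the reader head is over the dish, and finish still holding it there against its return spring. Do not shift the dish or the other things on the bench.

Things in the scene. Friction and masses are not known exactly. Their poses are not given: they have to be found in the camera images.
- device: fixed boom stand, place and yaw vary: white base plate 470 x 145 x 12 mm, grey outer tube 36 wide, x = -150 to 90, top 81 above the bench. Origin on the bench under the boom's axis; +x = way the boom extends, +y = side of the scale. Grey button housing 30 x 24 on the tube at x = 30, top at 101. White scale beside the boom, y = 45 to 75, top at 67, a tick each 10 mm
- guard: orange hood over the button: 42 (x) x 32 (y) x 42 mm high, open below, about 30 g; origin at the centre of its underside, 81 mm above the bench at the start, axes as the stand's. Spring plungers hold it: it comes straight up with 8 to 16 N, free after 6 mm, clear of the button after 35 mm. Grip the faces 32 mm apart, upper half
- button_top (a point): centre of the top of the blue lock button (18 mm across), 113 mm above the bench when up. Travel 7.5 mm down, 2 N at first, 4.3 N at the bottom. The boom is locked until it is over 5 mm down; keep it down about a second while a spring pushes the boom out some 25 mm; let go, the button comes up again and the boom stays free
- boom: telescoping boom: aluminium bar 20 x 20 mm, top 75 mm above the bench, with grip tab, black reader head (44 mm across, under the tab) and pointer. Axes and origin are the stand's when home; the origin shifts along +x as it extends (stroke 165 mm). Beyond 30 mm a spring pulls it back with 70 N per metre (3 to 7 N at the mark): let go, it runs back to about 30 mm
- tab_top (a point): centre of the top of the boom's grip tab, 126 mm above the bench; the tab is an upright block 22 mm along the boom (x), 14 mm across (y), standing 51 mm above the bar. 60 mm in front of the tube's mouth when the boom is home
- pointer (a point): tip of the yellow pointer on the boom, just above the scale; 60 mm to the stand's +y side of the tab's centre, same x as the tab's centre
- marker: red clip 8 mm wide (x) fixed on the outer side of the scale; origin on the bench under the boom's axis, axes as the stand's; 70 to 130 mm beyond the boom's home reading
- mark (a point): the mark itself: middle of the red clip's inner edge at pointer height; x axis as the stand's. The boom is set when the pointer has the same position along the stand's x
- tray: white open tray 140 (x) x 120 (y) x 25 mm, walls and floor 4 mm, fixed on the bench; origin at the centre of its underside
- dish: clear petri dish 90 mm across, 14 mm high, on the base plate under the mark; origin at the centre of its underside
- beaker: bystander: glass beaker 76 mm across, 100 mm high; origin at the centre of its underside
- rack: bystander: blue rack with four capped tubes, 70 x 170 x 116 mm; origin at the centre of its underside
- jar: bystander: white jar with red lid, 70 mm across, 100 mm high; origin at the centre of its underside
- pipette: bystander: white and orange pipette lying down, 260 mm long; origin on its underside near the middle, x towards its tip
- slide_box: bystander: flat green box 90 x 90 x 30 mm; origin at the centre of its underside
- loose_cap: bystander: blue screw cap lying on the bench, 34 mm across, 14 mm high; origin at the centre of its underside

How it is judged:
On the way, in this order (a step that is already met when the one before it is completed fails the run):
1. the guard is off and lies released in the tray while the boom is still home (x of guard in the frame of tray between -0.07 and 0.07 m and y of guard in the frame of tray between -0.06 and 0.06 m and height (world z) of guard below 0.055 m and linear speed of guard below 0.02 m/s and contact force between the fingers and guard below 0.1 N and x of boom in the frame of device below 0.006 m), for 0.2 s.
2. the boom has come free of its lock (x of boom in the frame of device above 0.012 m), for 0.2 s.
At the end, for the whole second after the job is handed in: the guard lies at rest and released in the tray; the boom's pointer stands within 4 mm of the red mark along the scale, still (under 10 mm/s), with the fingers holding the boom against its spring (over 1.5 N of contact) (x of guard in the frame of tray between -0.07 and 0.07 m and y of guard in the frame of tray between -0.06 and 0.06 m and height (world z) of guard below 0.055 m and linear speed of guard below 0.02 m/s and contact force between the fingers and guard below 0.1 N and x of pointer in the frame of mark between -0.004 and 0.004 m and linear speed of boom below 0.01 m/s and contact force between the fingers and boom above 1.5 N); the arm keeps its last pose, push and grip.
It fails at once if the dish is shifted by more than 15 mm (distance of dish from where it was at the start of the episode above 0.015 m).
It fails at once if another thing on the bench is shifted by more than 30 mm (distance of any of beaker, rack, jar, pipette, slide_box, loose_cap from where it was at the start of the episode above 0.03 m).
It also fails if it takes over 67 s, if anything falls off the work surface, if the arm or the gripper's body presses on something with over 40 N, if the wrist force passes 120 N, or if a joint passes its speed limit or range.

### The arm

A 6-joint arm with a two-finger parallel gripper is mounted at the origin on the work surface. World frame = base frame: x ahead of the robot, y to its left, z up, the work surface at z = 0. Lengths are in m, angles in rad, forces in N, time in s.
With the tool pointing down it reaches from about 0.325 to 0.875 m from the base axis. Payload 4.4 kg.
Tool frame: the origin (TCP) lies midway between the tips of the shut fingers; the grasp point (between the pads) lies 19 mm behind it; z points along the fingers, y is the line along which they close (so a half turn about z gives the same grasp; the last joint's range is limited). The gripper opens to 85 mm and grips with 20 to 120 N. Pads are 22 mm wide; open, the fingers measure 114 mm over their backs; the gripper's body (76 mm by 85 mm) begins 54 mm behind the grasp point. The pads swing forward as they close: fully open they stand 13 mm farther back than shut.
Start: joints at [-1.482, 0.207, 1.542, -0, 1.393, -0.15], TCP at [0.136, -0.559, 0.231] pointing down, gripper open.
Joint ranges: [-2.73, 2.73], [-0.86, 2.22], [0.23, 2.46], [-1.11, 4.25], [0.08, 2.63], [-2.82, 2.82]. Speed limits (rad/s): [2.79, 2.79, 3.14, 3.14, 3.14, 3.14].

### API

Orientations are given as a unit quaternion [x, y, z, w].
In Python, from plant import bot gives the robot as it stands.
- The arm moves only by the shell command python3 -m crank 'ROWS'. ROWS is JSON, a list of rows, each a list of 3 entries, a list of its own where there are three numbers: the shift along the tool's x, y, z scaled (see below), then the turn, a rotation vector about the tool's x, y, z scaled (see below), then the gripper's target within -1 to 1 (shut at 1, half-way at 0, fully open at -1). A call has 1 to 10 rows; each row shifts and turns the commanded pose from where the row before left it, along the tool's axes as they then stand; what a row does not reach is not made up. The controller multiplies each number of a shift by 600 mm and each number of a turn by 180 degrees. A row lasts 1/8 s, in which the tool goes at most 62.5 mm and 10.7 degrees, less where a joint would pass 70% of its speed; a pose out of reach is approached as far as the arm can. A call with a number of a shift or a turn outside -1 to 1 is refused whole. A call with a gripper value outside its range is refused whole. The fingers move at their own pace and stop on an object; the grip force is fixed at half the most. Time passes only in rows, so rows that do not move let the fingers close. It gives the time, the measured TCP pose, the force, the opening and the grip force at its end, in the units of the state.
- bot.get_state(): the state, without advancing time (a new reading comes with each control period).
- bot.grab_frame(name): name is "side" or "top" or "wrist"; returns a dict with "color" (420x560x3 uint8, red, green, blue), "depth" (420x560 float32, m along the optical axis (not along the pixel's ray), 0 where there is no reading), "vfov" (degrees; the focal length in pixels is half the picture's height over the tangent of half this angle, whatever the lens; pixels are square), "cx", "cy" (the principal point, pixels), "camera_from_world" (4x4, takes a point from world to camera coordinates); the wrist camera has in their place "hand_eye" (4x4, takes a point from camera to tool coordinates, whose origin is the TCP and whose axes are the flange's). Camera axes: x right, y up, looking along -z (the intrinsics and any distortion apply to the point x, -y, -z); pixel columns grow to the right and rows downward; lengths in m; the calibration is good to about 2 mm. The wrist camera is an equidistant fisheye: a pixel r from the principal point sees the ray r / f radians off the axis. A picture is of the moment at which its call begins: read the wrist's pose just before it.
- bot.hand_in(): hands the job in; it is judged then, once.
The state is a dict: "time": time; "joints": joint angles; "qvel": joint speeds; "joint_torque": joint torques, N m; "tool_pos": TCP position; "orientation": TCP orientation; "force": force on the tool from outside, world axes, zero at the start; "wrist_torque": the same for the moment, N m; "gripper_width": opening from 0.0 (shut) to 1.0 (fully open); "finger_force": force on a finger pad.
Only numpy, scipy, OpenCV 4.12 (cv2) and the standard library are available. Lean on these libraries where they do the work, as an engineer would, in place of code of your own. Each camera call takes 0.05 s, during which the arm holds its last target. There are 200 camera calls.

## Working session

There is one attempt and no reset: what is moved stays moved. The work goes in short steps, Python scripts to look and compute and a shell command to move; the robot and the scene stay as the last step left them, time stands still between calls to the robot, and variables do not carry over. Pictures are saved under pics/ and viewed, at most 10 in all, crops included, and the job is handed in when it is done.

```bash
mkdir -p pics; ls
cat > h.py <<'E'
import numpy as np, cv2
from plant import bot
from scipy.spatial.transform import Rotation as R
def grab(n):
    s=bot.get_state(); f=bot.grab_frame(n); f['s']=s; return f
def save(f,name): cv2.imwrite('pics/'+name,f['color'][:,:,::-1])
def cloud(f):
    h,w=f['depth'].shape; F=h/2/np.tan(np.radians(f['vfov']/2))
    v,u=np.mgrid[:h,:w]; d=f['depth']
    x=(u-f['cx'])/F; y=(v-f['cy'])/F
    P=np.stack([x*d,-y*d,-d],-1)
    M=np.linalg.inv(f['camera_from_world'])
    return P@M[:3,:3].T+M[:3,3]
E
python3 - <<'E'
from h import *
for n in ('top','side'):
    f=grab(n); save(f,n+'0.png'); np.savez(n+'0.npz',P=cloud(f),c=f['color'],d=f['depth'])
    print({k:v for k,v in f.items() if k not in('color','depth','s')})
print(bot.get_state())
E
```

```text
pics
{'vfov': 48.205745972328046, 'cx': 280.50516839994793, 'cy': 202.94060550294463, 'camera_from_world': array([[-0.00978718, -0.99983311,  0.01542602,  0.01031488],
       [ 0.98264378, -0.00675877,  0.18537938, -0.56666454],
       [-0.18524418,  0.01697262,  0.98254594, -1.19229323],
       [ 0.        ,  0.        ,  0.        ,  1.        ]])}
{'vfov': 55.06218937900016, 'cx': 277.95531032438225, 'cy': 210.57536743221524, 'camera_from_world': array([[-0.78122492, -0.62418154, -0.00922083,  0.44509985],
       [ 0.42465587, -0.54220952,  0.72503533, -0.3074294 ],
       [-0.45755329,  0.56249999,  0.68864994, -1.02386366],
       [ 0.        ,  0.        ,  0.        ,  1.        ]])}
{'time': 0.1, 'joints': array([-1.48254288e+00,  2.07372058e-01,  1.54283091e+00, -3.80718676e-06,
        1.39352459e+00, -1.50489601e-01]), 'qvel': array([ 0.00138244, -0.00022024, -0.00323294,  0.00136408, -0.00229532,
        0.00213395]), 'joint_torque': array([-1.08131298e-03, -3.84094906e+01, -2.92549968e+01, -2.83544805e-04,
        4.87020225e-03,  2.12944764e-05]), 'tool_pos': array([ 0.13590814, -0.55798718,  0.23021133]), 'orientation': array([ 9.92883070e-01,  1.19088497e-01,  3.13391077e-05, -1.06699066e-03]), 'force': array([-0.79197064,  0.37351153,  0.18311461]), 'wrist_torque': array([ 0.01842278,  0.02212617, -0.00245537]), 'finger_force': 0.0, 'gripper_width': 1.000278285973498}
```

View pics/top0.png

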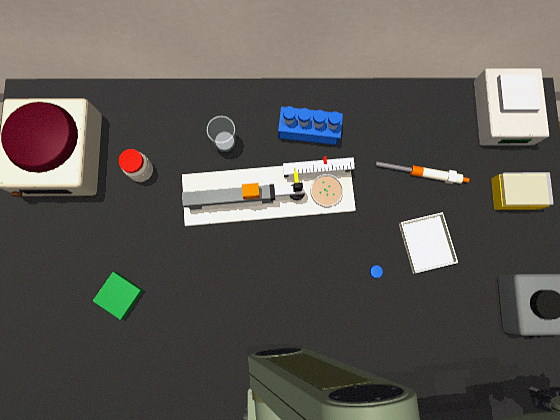

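View pics/side0.png

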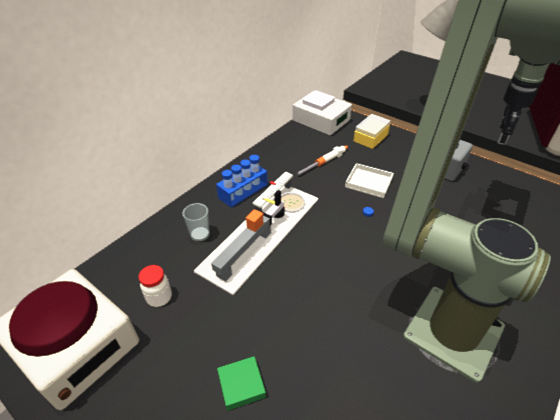

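The top view shows the guard at (250,190), tab at (298,187), red marker at (325,160), tray at (428,243) and loose cap at (376,271). The boom extends to the image right, which is world -y.

Run:
```python
from h import *
Z=np.load('top0.npz');P=Z['P'];c=Z['c'].astype(int)
hsv=cv2.cvtColor(Z['c'],cv2.COLOR_RGB2HSV)
def box(u0,v0,u1,v1):
    m=np.zeros(P.shape[:2],bool);m[v0:v1,u0:u1]=1;return m
z=P[...,2]
def rep(n,m):
    q=P[m]; 
    r=cv2.minAreaRect((q[:,:2]*1000).astype(np.float32))
    print(n,m.sum(),'mean',q.mean(0).round(4),'zr',np.percentile(q[:,2],[2,50,98]).round(4),'rect',r)
H,S,V=hsv[...,0],hsv[...,1],hsv[...,2]
rep('guard',box(235,175,265,205)&(S>150)&(H>5)&(H<20)&(z>.11))
rep('red',box(315,150,335,170)&(S>150)&((H<6)|(H>174)))
rep('tab',box(285,175,310,200)&(V<60)&(z>.11))
rep('pointer',box(285,165,305,190)&(S>150)&(H>22)&(H<35))
rep('tray rim',box(390,205,470,280)&(z>.018))
rep('tray',box(390,205,470,280)&(V>130))
rep('plate',box(170,150,365,235)&(z>.004)&(z<.02))
m=box(175,180,275,215)&(z>.07)&(z<.09)&(S<60); rep('tube',m)
rep('scale',box(275,150,365,185)&(z>.058)&(z<.075)&(V>150)&(S<60))
rep('dish',box(308,172,346,210)&(z>.018)&(z<.04))
rep('cap',box(365,260,385,282)&(S>120))
q=P[m][:,:2]; q=q-q.mean(0); print('tube dir',np.linalg.svd(q,full_matrices=False)[2][0])
for (u,v) in [(250,188),(250,184),(240,195),(260,195),(298,187),(297,184),(200,195),(325,160),(340,165)]: print(u,v,P[v,u].round(4),c[v,u])
```

```text
guard 209 mean [0.5872 0.0828 0.1275] zr [0.1119 0.1224 0.1275] rect ((469.534912109375, 66.42643737792969), (275.3269348144531, 41.934810638427734), 7.907461643218994)
red 27 mean [ 0.6821 -0.1138  0.0665] zr [0.     0.0714 0.0761] rect ((690.905517578125, -115.40375518798828), (11.074621200561523, 41.544979095458984), 76.2596664428711)
tab 43 mean [ 0.5981 -0.0376  0.124 ] zr [0.1133 0.1254 0.1296] rect ((598.650390625, -37.84465026855469), (20.526235580444336, 11.514528274536133), 88.29878997802734)
pointer 42 mean [ 0.6335 -0.0344  0.0773] zr [0.0702 0.0734 0.1254] rect ((631.5616455078125, -34.21654510498047), (8.212016105651855, 51.13844299316406), 88.85066223144531)
tray rim 388 mean [ 0.4544 -0.3669  0.1016] zr [0.0187 0.0246 1.2764] rect ((421.47210693359375, -209.0872802734375), (139.84315490722656, 498.0882873535156), 13.131649017333984)
tray 2265 mean [ 0.4623 -0.393   0.0125] zr [-0.0009  0.0048  0.0281] rect ((420.8193664550781, -212.16445922851562), (142.00718688964844, 503.6773376464844), 13.023242950439453)
plate 6332 mean [0.5995 0.0377 0.0118] zr [0.0045 0.0118 0.0
[... 548 characters left out ...]
1.99004364013672), (92.63277435302734, 98.37199401855469), 86.16940307617188)
cap 145 mean [ 0.3868 -0.2488  0.0128] zr [-0.0007  0.0139  0.021 ] rect ((387.5826416015625, -251.23342895507812), (34.764835357666016, 37.09794998168945), 29.670705795288086)
tube dir [-0.08101427  0.99671294]
250 188 [0.5922 0.0831 0.1232] [244 151   6]
250 184 [0.6032 0.0833 0.1202] [244 144   0]
240 195 [0.5828 0.1109 0.0826] [168 170 170]
260 195 [0.5828 0.0592 0.0808] [ 94 103 109]
298 187 [ 0.5935 -0.0375  0.1256] [36 37 37]
297 184 [ 0.6004 -0.0349  0.1292] [43 37 48]
200 195 [0.5836 0.2145 0.082 ] [162 168 159]
325 160 [ 0.6788 -0.1137  0.0712] [250  25   0]
340 165 [ 0.6657 -0.1538  0.0681] [248 249 252]
```

```bash
cat >> h.py <<'E'
T=np.array([0.0810,-0.9967,0]); Y=np.array([0.9967,0.0810,0]); O=np.array([.5886,.1122,0])
def go(p,n=1,yaw=None):
    s=bot.get_state(); Rm=R.from_quat(s['orientation'])
    d=Rm.inv().apply(np.array(p)-s['tool_pos'])
    print('t',s['time'].__round__(2),'pos',np.round(s['tool_pos'],4),'yang',np.degrees(np.arctan2(*Rm.as_matrix()[[1,0],1])).round(2),'z',Rm.as_matrix()[:,2].round(4),'F',np.round(s['force'],1),'w',round(s['gripper_width'],3),'ff',round(s['finger_force'],1))
    print('shift/row for',n,'rows:',(d/.6/n).round(5),'total mm',(d*1000).round(1))
def dev(x,y,z): return O+x*T+y*Y+np.array([0,0,z])
E
python3 -m crank '[[[0,0,0],[0,0,-0.0564],-1],[[0,0,0],[0,0,-0.0564],-1],[[0,0,0],[0,0,-0.0564],-1],[[0,0,0],[0,0,-0.0564],-1],[[0,0,0],[0,0,-0.0564],-1],[[0,0,0],[0,0,-0.0564],-1],[[0,0,0],[0,0,-0.0564],-1],[[0,0,0],[0,0,-0.0564],-1],[[0,0,0],[0,0,0],-1]]'
python3 -c "
from h import *
go(dev(.03,0,.22),18)"
```

```text
time: 1.23
tool_pos: [0.136, -0.5583, 0.2307]
orientation: [0.677, 0.736, 0.0, -0.0]
force: [0.0, 0.2, -0.2]
gripper_width: 0.996
finger_force: 0.0
t 1.23 pos [ 0.136  -0.5583  0.2307] yang 4.78 z [-1.0e-04  1.2e-03 -1.0e+00] F [ 0.   0.2 -0.2] w 0.996 ff 0.0
shift/row for 18 rows: [0.0556  0.04693 0.00105] total mm [600.4 506.9  11.4]
```

```bash
python3 -m crank '[[[0.056,0.047,0.001],[0,0,0],-1],[[0.056,0.047,0.001],[0,0,0],-1],[[0.056,0.047,0.001],[0,0,0],-1],[[0.056,0.047,0.001],[0,0,0],-1],[[0.056,0.047,0.001],[0,0,0],-1],[[0.056,0.047,0.001],[0,0,0],-1],[[0.056,0.047,0.001],[0,0,0],-1],[[0.056,0.047,0.001],[0,0,0],-1],[[0.056,0.047,0.001],[0,0,0],-1]]' >/dev/null
python3 -m crank '[[[0.056,0.047,0.001],[0,0,0],-1],[[0.056,0.047,0.001],[0,0,0],-1],[[0.056,0.047,0.001],[0,0,0],-1],[[0.056,0.047,0.001],[0,0,0],-1],[[0.056,0.047,0.001],[0,0,0],-1],[[0.056,0.047,0.001],[0,0,0],-1],[[0.056,0.047,0.001],[0,0,0],-1],[[0.056,0.047,0.001],[0,0,0],-1],[[0,0,0],[0,0,0],-1]]'
python3 - <<'E'
from h import *
go(dev(.03,0,.22))
f=grab('wrist'); save(f,'w1.png'); print(f['hand_eye'],f['vfov'],f['cx'],f['cy'])
np.savez('w1.npz',c=f['color'],d=f['depth'])
E
```

```text
time: 3.48
tool_pos: [0.5657, 0.0537, 0.2206]
orientation: [0.676, 0.737, 0.0, -0.0]
force: [0.0, -0.5, -0.5]
gripper_width: 1.001
finger_force: 0.0
t 3.48 pos [0.5657 0.0537 0.2206] yang 4.95 z [-3.e-04  6.e-04 -1.e+00] F [ 0.  -0.5 -0.5] w 1.001 ff 0.0
shift/row for 1 rows: [0.0439  0.04617 0.00098] total mm [26.3 27.7  0.6]
[[ 4.47069912e-05  9.51732820e-01  3.06927741e-01  7.80940676e-02]
 [ 9.99999566e-01  2.43225432e-04 -8.99861957e-04  1.19755862e-03]
 [-9.31080790e-04  3.06927648e-01 -9.51732395e-01 -1.43003045e-01]
 [ 0.00000000e+00  0.00000000e+00  0.00000000e+00  1.00000000e+00]] 65.70646984690485 281.4198555466146 200.7875380840319
```

View pics/w1.png

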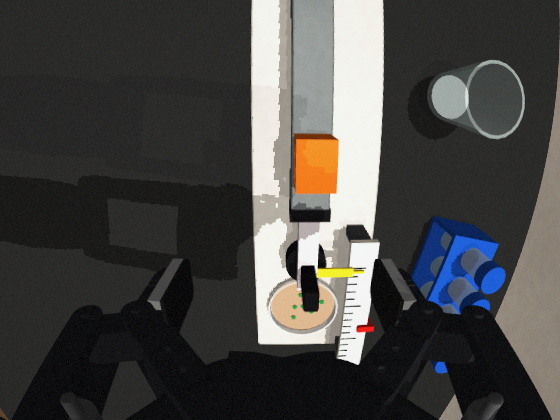

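The wrist view shows the guard top centred near (317,167), the pointer tip at (357,272) and the red clip at (366,329). I'll refine the poses from it.

```bash
cat >> h.py <<'E'
def wcloud(f):
    h,w=f['depth'].shape; F=h/2/np.tan(np.radians(f['vfov']/2))
    v,u=np.mgrid[:h,:w]; a=u-f['cx']; b=v-f['cy']; r=np.hypot(a,b)+1e-9; th=r/F
    d=f['depth']; k=np.tan(th)/r
    P=np.stack([a*k*d,-b*k*d,-d],-1); H=f['hand_eye']
    P=P@H[:3,:3].T+H[:3,3]
    return R.from_quat(f['s']['orientation']).apply(P.reshape(-1,3)).reshape(P.shape)+f['s']['tool_pos']
def toDev(q): q=q-O; return np.stack([q@T,q@Y,q[...,2]],-1)
def seg(f,P):
    hsv=cv2.cvtColor(f['color'],cv2.COLOR_RGB2HSV).astype(int); H,S,V=hsv[...,0],hsv[...,1],hsv[...,2]; z=P[...,2]
    ok=(f['depth']>0)&(P[...,0]<.75)
    return dict(guard=ok&(S>150)&(H>5)&(H<20)&(z>.118)&(z<.13), red=ok&(S>170)&((H<5)|(H>175))&(z>.055)&(z<.09)&(abs(P[...,1])<.25),
      pointer=ok&(S>150)&(H>22)&(H<35)&(z<.1), tab=ok&(V<70)&(z>.121)&(z<.132),tube=ok&(S<60)&(V>70)&(z>.076)&(z<.086),
      scale=ok&(S<50)&(V>150)&(z>.06)&(z<.072))
def report(f,P):
    for n,m in seg(f,P).items():
        if m.sum()<5: print(n,'none');continue
        q=P[m]; r=cv2.minAreaRect((q[:,:2]*1000).astype(np.float32)); D=toDev(q)*1000
        print(n,m.sum(),'rect',np.round(r[0],1),np.round(r[1],1),round(r[2],2),'dev lo/hi(2%)',np.percentile(D,[2,98],axis=0).round(1).tolist())
E
python3 - <<'E'
from h import *
f=grab('wrist');P=wcloud(f); report(f,P)
E
```

```text
guard 2294 rect [594.6  39. ] [ 31.9 132.6] 4.59 dev lo/hi(2%) [[7.9, -15.4, 121.8], [48.4, 15.3, 124.7]]
red 125 rect [638.2 -75.3] [ 17.2 129.2] 50.29 dev lo/hi(2%) [[226.3, 63.5, 60.1], [234.4, 83.1, 72.8]]
pointer 352 rect [622.6 -30.4] [75.1 18.7] 4.01 dev lo/hi(2%) [[144.0, 11.7, 72.3], [154.1, 57.4, 75.6]]
tab 329 rect [600.8 -35.7] [13.9 21. ] 4.05 dev lo/hi(2%) [[138.2, -6.1, 121.8], [158.1, 6.7, 127.5]]
tube 6590 rect [658.1  90. ] [171.1 278.1] 4.55 dev lo/hi(2%) [[-107.4, -17.0, 76.4], [105.6, 139.1, 83.1]]
scale 2830 rect [658.8   7.4] [361.2 111.1] 81.05 dev lo/hi(2%) [[-43.6, 46.0, 63.6], [286.8, 141.3, 69.2]]
```

```bash
python3 -m crank '[[[0.023,0.023,0],[0,0,0],-1],[[0.023,0.023,0],[0,0,0],-1],[[0,0,0.05],[0,0,0],-1],[[0,0,0.05],[0,0,0],-1],[[0,0,0],[0,0,0],-1],[[0,0,0],[0,0,0],-1]]'
python3 - <<'E'
from h import *
go(dev(.0285,0,.092))
E
```

```text
time: 4.32
tool_pos: [0.591, 0.0814, 0.1622]
orientation: [0.676, 0.737, 0.001, 0.001]
force: [0.3, 0.6, 0.4]
gripper_width: 1.001
finger_force: 0.0
t 4.33 pos [0.591  0.0814 0.1622] yang 4.88 z [ 1.7e-03  1.0e-04 -1.0e+00] F [0.3 0.6 0.4] w 1.001 ff 0.0
shift/row for 1 rows: [ 4.0400e-03 -7.0000e-05  1.1698e-01] total mm [ 2.4 -0.  70.2]
```

```bash
python3 -m crank '[[[0.004,0,0.04],[0,0,0],-1],[[0,0,0.04],[0,0,0],-1],[[0,0,0.037],[0,0,0],-1],[[0,0,0],[0,0,0],0],[[0,0,0],[0,0,0],0.5],[[0,0,0],[0,0,0],1],[[0,0,0],[0,0,0],1],[[0,0,0],[0,0,0],1],[[0,0,0],[0,0,0],1],[[0,0,0],[0,0,0],1]]'
```

```text
time: 5.58
tool_pos: [0.5909, 0.0836, 0.0931]
orientation: [0.676, 0.737, 0.001, 0.001]
force: [-2.3, -0.5, 4.9]
gripper_width: 0.365
finger_force: 60.3
```

```bash
python3 -m crank '[[[0,0,-0.008],[0,0,0],1],[[0,0,-0.008],[0,0,0],1],[[0,0,-0.016],[0,0,0],1],[[0,0,-0.02],[0,0,0],1],[[0,0,-0.03],[0,0,0],1],[[0,0,-0.04],[0,0,0],1],[[0,0,-0.06],[0,0,0],1],[[0,0,-0.03],[0,0,0],1],[[0,0,0],[0,0,0],1]]'
python3 - <<'E'
from h import *
f=grab('side');save(f,'side1.png')
# tray pose from saved top cloud
Z=np.load('top0.npz');P=Z['P'];z=P[...,2]
hsv=cv2.cvtColor(Z['c'],cv2.COLOR_RGB2HSV)
m=(hsv[...,2]>130)&(hsv[...,1]<60)&(z>-.01)&(z<.035)&(P[...,1]<-.3)&(P[...,1]>-.49)&(P[...,0]>.36)&(P[...,0]<.55)
k=cv2.morphologyEx(m.astype(np.uint8),cv2.MORPH_OPEN,np.ones((3,3)))>0
print('tray',k.sum(),cv2.minAreaRect((P[k][:,:2]*1000).astype(np.float32)),P[k].mean(0))
c=np.array([.462,-.393,.22]); go(c,12)
print(R.from_quat(bot.get_state()['orientation']).as_matrix().round(4))
E
```

```text
time: 6.7
tool_pos: [0.5912, 0.0836, 0.2208]
orientation: [0.676, 0.737, 0.002, 0.002]
force: [0.2, -0.0, -1.0]
gripper_width: 0.364
finger_force: 62.0
tray 2030 ((461.830810546875, -391.59161376953125), (141.75498962402344, 118.82124328613281), 12.353084564208984) [ 0.45972476 -0.39430576  0.00582748]
t 6.75 pos [0.59   0.0836 0.2187] yang 4.9 z [ 0.0013 -0.     -1.    ] F [-1.2  0.1 -1. ] w 0.367 ff 62.0
shift/row for 12 rows: [-0.06444 -0.02336 -0.0002 ] total mm [-463.9 -168.2   -1.4]
[[-8.540e-02  9.963e-01  1.300e-03]
 [ 9.963e-01  8.540e-02 -0.000e+00]
 [-1.000e-04  1.200e-03 -1.000e+00]]
```

View pics/side1.png

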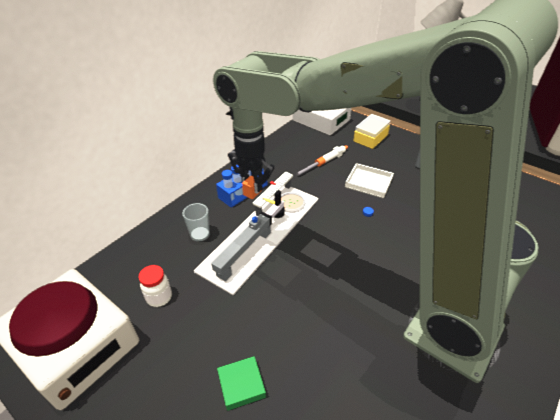

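```bash
python3 -m crank '[[[-0.05,-0.018,0],[0,0,0],1],[[-0.08,-0.029,0],[0,0,0],1],[[-0.08,-0.029,0],[0,0,0],1],[[-0.08,-0.029,0],[0,0,0],1],[[-0.08,-0.029,0],[0,0,0],1],[[-0.08,-0.029,0],[0,0,0],1],[[-0.08,-0.029,0],[0,0,0],1],[[-0.08,-0.029,0],[0,0,0],1],[[-0.08,-0.029,0],[0,0,0],1],[[-0.07,-0.025,0],[0,0,0],1]]'>/dev/null
python3 -m crank '[[[0,0,0],[0,0,0],1],[[0,0,0],[0,0,0],1]]'
python3 - <<'E'
from h import *
go([.462,-.392,.018])
E
```

```text
time: 8.25
tool_pos: [0.4637, -0.3837, 0.2162]
orientation: [0.676, 0.737, 0.001, -0.002]
force: [-0.7, 0.5, 0.1]
gripper_width: 0.365
finger_force: 62.0
t 8.25 pos [ 0.4637 -0.3837  0.2162] yang 4.88 z [-0.0021  0.0033 -1.    ] F [-0.7  0.5  0.1] w 0.365 ff 62.0
shift/row for 1 rows: [-0.01474 -0.00342  0.33032] total mm [ -8.8  -2.1 198.2]
```

```bash
python3 -m crank '[[[-0.014,-0.003,0.07],[0,0,0],1],[[0,0,0.07],[0,0,0],1],[[0,0,0.07],[0,0,0],1],[[0,0,0.05],[0,0,0],1],[[0,0,0.03],[0,0,0],1],[[0,0,0.015],[0,0,0],1],[[0,0,0.01],[0,0,0],1],[[0,0,0],[0,0,0],1]]'
python3 - <<'E'
from h import *
go([.462,-.392,.016])
E
```

```text
time: 9.25
tool_pos: [0.4637, -0.3937, 0.0297]
orientation: [0.676, 0.737, -0.0, 0.001]
force: [0.6, 0.3, 0.4]
gripper_width: 0.365
finger_force: 62.0
t 9.25 pos [ 0.4637 -0.3937  0.0297] yang 4.9 z [ 7.e-04 -8.e-04 -1.e+00] F [0.6 0.3 0.4] w 0.365 ff 62.0
shift/row for 1 rows: [ 0.00301 -0.0026   0.0228 ] total mm [ 1.8 -1.6 13.7]
```

```bash
python3 -m crank '[[[0,0,0.01],[0,0,0],1],[[0,0,0.007],[0,0,0],1],[[0,0,0.003],[0,0,0],1],[[0,0,0],[0,0,0],1]]'
```

```text
time: 9.75
tool_pos: [0.4631, -0.3932, 0.0169]
orientation: [0.676, 0.737, 0.0, -0.0]
force: [0.2, 0.3, -0.8]
gripper_width: 0.366
finger_force: 62.0
```

```bash
python3 -m crank '[[[0,0,0],[0,0,0],-0.2],[[0,0,0],[0,0,0],-0.2],[[0,0,0],[0,0,0],-0.2],[[0,0,-0.03],[0,0,0],-0.2],[[0,0,-0.06],[0,0,0],-0.2],[[0,0,-0.08],[0,0,0],-0.2],[[0,0,-0.08],[0,0,0],-0.2],[[0,0,-0.08],[0,0,0],-0.2],[[0,0,0],[0,0,0],1],[[0,0,0],[0,0,0],1]]'
python3 - <<'E'
from h import *
f=grab('top');P=cloud(f);save(f,'top2.png')
hsv=cv2.cvtColor(f['color'],cv2.COLOR_RGB2HSV).astype(int);H,S=hsv[...,0],hsv[...,1]
m=(S>150)&(H>5)&(H<20)&(P[...,1]<-.3)&(P[...,1]>-.47)&(P[...,0]<.53)&(P[...,2]<.1);print(m.sum(),np.percentile(P[m],[5,50,95],axis=0).round(3) if m.sum() else '')
f=grab('wrist');P=wcloud(f);save(f,'w2.png')
hsv=cv2.cvtColor(f['color'],cv2.COLOR_RGB2HSV).astype(int);H,S=hsv[...,0],hsv[...,1]
m=(S>150)&(H>5)&(H<20)&(P[...,2]<.1)&(P[...,2]>0.005)&(P[...,0]<.53);print(m.sum(),np.percentile(P[m],[5,50,95],axis=0).round(3) if m.sum() else '')
go(dev(.0285,0,.22),11)
E
```

```text
time: 11.0
tool_pos: [0.4632, -0.3933, 0.2159]
orientation: [0.676, 0.737, -0.0, 0.001]
force: [0.1, 0.3, -1.2]
gripper_width: 0.181
finger_force: 0.0
242 [[ 0.448 -0.411  0.013]
 [ 0.461 -0.388  0.045]
 [ 0.476 -0.373  0.05 ]]
1512 [[ 0.45  -0.411  0.024]
 [ 0.464 -0.389  0.046]
 [ 0.479 -0.372  0.047]]
t 11.1 pos [ 0.4625 -0.3924  0.2137] yang 4.9 z [-0.002   0.0023 -1.    ] F [-0.4  0.  -0.2] w 0.01 ff 0.0
shift/row for 11 rows: [ 0.07023  0.02555 -0.00083] total mm [463.5 168.6  -5.5]
```

View pics/w2.png

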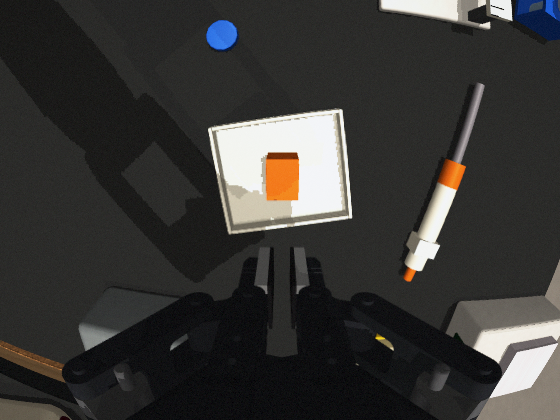

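The guard stands upright in the tray (282,175), released. Next is the button.

```bash
python3 -m crank '[[[0.06,0.022,0],[0,0,0],1],[[0.08,0.029,0],[0,0,0],1],[[0.08,0.029,0],[0,0,0],1],[[0.08,0.029,0],[0,0,0],1],[[0.08,0.029,0],[0,0,0],1],[[0.08,0.029,0],[0,0,0],1],[[0.08,0.029,0],[0,0,0],1],[[0.08,0.029,0],[0,0,0],1],[[0.08,0.029,0],[0,0,0],1],[[0.07,0.025,0],[0,0,0],1]]'>/dev/null
python3 -m crank '[[[0,0,0],[0,0,0],1],[[0,0,0],[0,0,0],1]]'
python3 - <<'E'
from h import *
f=grab('wrist');P=wcloud(f)
hsv=cv2.cvtColor(f['color'],cv2.COLOR_RGB2HSV).astype(int);H,S=hsv[...,0],hsv[...,1]
D=toDev(P)
m=(S>110)&(H>95)&(H<130)&(abs(D[...,0]-.03)<.03)&(abs(D[...,1])<.03)&(D[...,2]>.106);print(m.sum(),(np.percentile(D[m],[2,98],axis=0)*1000).round(1))
report(f,P)
go(dev(.0285,0,.120))
E
```

```text
time: 12.6
tool_pos: [0.5896, 0.081, 0.2135]
orientation: [0.676, 0.737, -0.001, -0.001]
force: [0.5, -0.4, -0.1]
gripper_width: 0.001
finger_force: 0.0
1124 [[ 11.7 -27.6 109.3]
 [ 35.8  26.7 315.5]]
guard none
red none
pointer 80 rect [650.  -32.2] [ 7.8 19.7] 80.5 dev lo/hi(2%) [[144.2, 40.4, 70.6], [151.6, 59.0, 75.2]]
tab 70 rect [600.8 -40.9] [8.6 9.7] 13.42 dev lo/hi(2%) [[148.9, -3.8, 125.5], [158.5, 4.5, 127.4]]
tube 8990 rect [651.8 139.6] [167.1 224.1] 4.66 dev lo/hi(2%) [[-130.2, -17.1, 79.6], [73.1, 137.5, 83.1]]
scale 950 rect [688.6  72.6] [238.6  38.6] 72.1 dev lo/hi(2%) [[-55.0, 46.1, 61.1], [156.8, 143.9, 70.7]]
t 12.65 pos [0.5898 0.0804 0.2139] yang 4.86 z [-2.4e-03 -5.0e-04 -1.0e+00] F [ 0.4  0.6 -0. ] w -0.0 ff 0.0
shift/row for 1 rows: [0.00551 0.00266 0.15647] total mm [ 3.3  1.6 93.9]
```

```bash
python3 -m crank '[[[0.0055,0.0026,0.06],[0,0,0],1],[[0,0,0.06],[0,0,0],1],[[0,0,0.03],[0,0,0],1],[[0,0,0],[0,0,0],1],[[0,0,0],[0,0,0],1]]'
```

```text
time: 13.28
tool_pos: [0.5931, 0.0842, 0.1266]
orientation: [0.677, 0.736, 0.001, 0.001]
force: [-0.6, 0.8, 0.1]
gripper_width: -0.004
finger_force: 0.0
```

```bash
python3 -m crank '[[[0,-0.002,0.01],[0,0,0],1],[[0,0,0.01],[0,0,0],1],[[0,0,0.008],[0,0,0],1],[[0,0,0.004],[0,0,0],1],[[0,0,0.002],[0,0,0],1],[[0,0,0],[0,0,0],1]]'
```

```text
time: 14.02
tool_pos: [0.5912, 0.0846, 0.1056]
orientation: [0.676, 0.737, 0.0, 0.0]
force: [0.1, -0.8, 6.1]
gripper_width: 0.0
finger_force: 2.7
```

Pressed fully (6 N). I'll hold it for over a second, lift, and look.

```bash
python3 -m crank '[[[0,0,0],[0,0,0],1],[[0,0,0],[0,0,0],1],[[0,0,0],[0,0,0],1],[[0,0,0],[0,0,0],1],[[0,0,0],[0,0,0],1],[[0,0,0],[0,0,0],1],[[0,0,0],[0,0,0],1],[[0,0,0],[0,0,0],1],[[0,0,0],[0,0,0],1],[[0,0,0],[0,0,0],1]]'
python3 -m crank '[[[0,0,-0.03],[0,0,0],1],[[0,0,-0.06],[0,0,0],1],[[0,0,-0.08],[0,0,0],-0.2],[[0.04,0,0],[0,0,0],-0.2],[[0.04,0,0],[0,0,0],-0.2],[[0,0,0],[0,0,0],-0.2],[[0,0,0],[0,0,0],-0.2]]'
python3 - <<'E'
from h import *
f=grab('wrist');P=wcloud(f);save(f,'w3.png')
report(f,P)
f=grab('top');P=cloud(f);report(f,P)
E
```

```text
time: 15.28
tool_pos: [0.5912, 0.0846, 0.1056]
orientation: [0.676, 0.737, 0.0, 0.0]
force: [-1.1, 0.6, 5.4]
gripper_width: -0.002
finger_force: 2.6
time: 16.15
tool_pos: [0.5864, 0.1319, 0.2067]
orientation: [0.676, 0.737, -0.0, 0.0]
force: [-1.2, -0.8, 0.5]
gripper_width: 0.601
finger_force: 0.0
guard none
red none
pointer 129 rect [636.  -53.6] [47.3 19.6] 18.35 dev lo/hi(2%) [[168.5, 11.5, 71.6], [176.9, 55.4, 75.5]]
tab none
tube 9726 rect [661.7 107.8] [181.9 322.6] 4.44 dev lo/hi(2%) [[-147.3, -17.0, 79.0], [76.6, 137.7, 82.9]]
scale 992 rect [683.4  64.6] [270.1  42.5] 75.98 dev lo/hi(2%) [[-63.2, 45.9, 61.4], [178.6, 150.0, 70.9]]
guard 5 rect [499.1 -37. ] [1206.7   15.5] 72.33 dev lo/hi(2%) [[-325.2, -336.3, 118.3], [701.8, 98.3, 129.2]]
red 25 rect [616.  -54.7] [ 43.8 183.7] 38.75 dev lo/hi(2%) [[127.1, -13.2, 65.0], [235.7, 82.2, 81.4]]
pointer 561 rect [355.5 -81.5] [ 610.8 1340.2] 5.2 dev lo/hi(2%) [[63.1, -537.2, -0.3], [816.6, 43.6, 76.1]]
tab 779 rect [365.5  64.2] [1388.2  551. ] 64.67 dev lo/hi(2%) [[-528.5, -538.5, 121.8], [747.7, 182.4, 131.8]]
tube 1002 rect [5.336e+02 3.000e-01] [1434.9  433.4] 89.97 dev lo/hi(2%) [[-406.2, -18.3, 76.2], [822.4, 144.1, 85.3]]
scale 1893 rect [ 626.6 -154.4] [ 188.3 1142.7] 2.51 dev lo/hi(2%) [[-242.0, -90.4, 62.8], [819.3, 75.8, 71.9]]
```

View pics/w3.png

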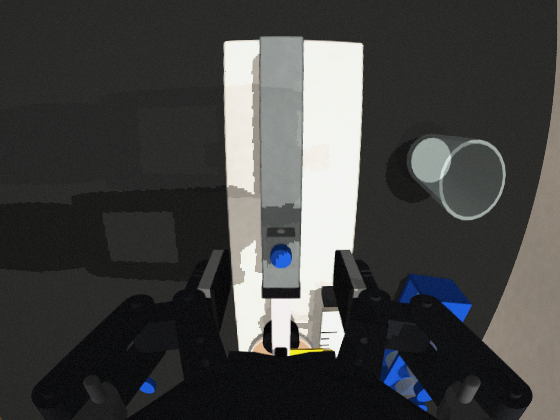

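The boom is out by about 24 mm, and the button (281,257) is up again. I'll move back to where pointer and marker are both visible and measure the gap.

```bash
python3 -m crank '[[[-0.06,0,-0.02],[0,0,0],-0.2],[[-0.08,0,0],[0,0,0],-0.2],[[0,0,0],[0,0,0],-0.2],[[0,0,0],[0,0,0],-0.2],[[0,0,0],[0,0,0],-0.2]]'
python3 - <<'E'
from h import *
for i in range(3):
    f=grab('wrist');P=wcloud(f); report(f,P)
save(f,'w4.png')
go(dev(.1727,0,.16))
E
```

```text
time: 16.88
tool_pos: [0.5935, 0.0494, 0.2184]
orientation: [0.676, 0.737, -0.0, -0.0]
force: [0.2, -0.1, 0.3]
gripper_width: 0.6
finger_force: 0.0
guard none
red 48 rect [ 675.4 -111.9] [9.6 7.5] 5.45 dev lo/hi(2%) [[226.7, 63.6, 68.0], [233.9, 72.3, 72.6]]
pointer 339 rect [629. -78.] [51.7 56.5] 88.89 dev lo/hi(2%) [[169.0, 11.8, 17.2], [218.2, 52.9, 75.4]]
tab 295 rect [603.  -60.3] [12.9 21.3] 5.22 dev lo/hi(2%) [[162.9, -5.9, 121.6], [182.9, 6.8, 127.4]]
tube 7734 rect [664.9  75.9] [182.5 292.5] 4.54 dev lo/hi(2%) [[-100.5, -16.9, 76.4], [113.3, 137.7, 83.0]]
scale 1935 rect [680.1  10.8] [345.1  66.5] 80.0 dev lo/hi(2%) [[-45.2, 45.9, 61.8], [271.4, 142.6, 69.7]]
guard none
red 48 rect [ 675.6 -112.1] [9.5 8.1] 8.03 dev lo/hi(2%) [[226.5, 63.7, 69.2], [233.9, 72.6, 73.0]]
pointer 336 rect [627.2 -53. ] [35.8 68.3] 49.47 dev lo/hi(2%) [[168.9, 11.9, 56.0], [180.0, 53.1, 75.7]]
tab 292 rect [603.3 -60.4] [12.9 20.9] 4.6 dev lo/hi(2%) [[163.1, -5.7, 121.6], [182.8, 6.9, 127.3]]
tube 7733 rect [658.5  73.6] [169.3 296.8] 4.54 dev lo/hi(2%) [[-100.7, -16.9, 76.4], [112.2, 137.6, 83.0]]
scale 1932 rect [680.2  11.2] [345.7  67.5] 79.85 dev lo/hi(2%) [[-44.3, 45.9, 61.9], [271.1, 142.8, 69.6]]
guard none
red 47 rect [641.9 -41.9] [  9.1 164.6] 25.28 dev lo/hi(2%) [[215.0, 59.2, 68.6], [233.9, 72.4, 73.6]]
pointer 339 rect [631.5 -56.4] [36.2 58.4] 49.08 dev lo/hi(2%) [[169.1, 12.1, 56.7], [179.8, 53.3, 75.8]]
tab 288 rect [603.3 -60.5] [12.9 20.8] 4.78 dev lo/hi(2%) [[163.3, -5.7, 121.7], [182.9, 6.9, 127.3]]
tube 7741 rect [659.3  74.3] [171.  295.3] 4.51 dev lo/hi(2%) [[-100.7, -16.9, 76.4], [110.1, 137.9, 83.1]]
scale 1935 rect [662.6  14.2] [345.2 103.8] 79.96 dev lo/hi(2%) [[-44.4, 45.9, 62.0], [271.3, 142.8, 69.5]]
t 17.02 pos [0.5936 0.0496 0.2186] yang 4.98 z [-2.e-04  1.e-04 -1.e+00] F [ 0.1 -0.1  0.7] w 0.6 ff 0.0
shift/row for 1 rows: [-0.18318 -0.00091  0.09759] total mm [-109.9   -0.5   58.6]
```

```bash
python3 -m crank '[[[-0.06,0,0],[0,0,0],-0.2],[[-0.08,0,0],[0,0,0],-0.2],[[-0.044,-0.001,0.02],[0,0,0],-0.2],[[0,0,0.05],[0,0,0],-0.2],[[0,0,0],[0,0,0],-0.2],[[0,0,0],[0,0,0],-0.2]]'
python3 -c "
from h import *
go(dev(.173,0,.091))"
```

```text
time: 17.77
tool_pos: [0.6031, -0.0607, 0.1774]
orientation: [0.676, 0.737, 0.0, 0.0]
force: [0.4, -0.3, 0.9]
gripper_width: 0.6
finger_force: 0.0
t 17.77 pos [ 0.6031 -0.0607  0.1774] yang 4.96 z [ 8.e-04 -1.e-04 -1.e+00] F [ 0.4 -0.3  0.9] w 0.6 ff 0.0
shift/row for 1 rows: [ 0.00094 -0.00077  0.14407] total mm [ 0.6 -0.5 86.4]
```

```bash
python3 -m crank '[[[0.001,0,0.04],[0,0,0],-0.2],[[0,0,0.05],[0,0,0],-0.2],[[0,0,0.04],[0,0,0],-0.2],[[0,0,0.014],[0,0,0],-0.2],[[0,0,0],[0,0,0],0.3],[[0,0,0],[0,0,0],0.6],[[0,0,0],[0,0,0],1],[[0,0,0],[0,0,0],1],[[0,0,0],[0,0,0],1],[[0,0,0],[0,0,0],1]]'
python3 - <<'E'
from h import *
go(bot.get_state()['tool_pos']+.0573*T,8)
f=grab('wrist');P=wcloud(f); report(f,P); save(f,'w5.png')
E
```

```text
time: 19.02
tool_pos: [0.602, -0.0612, 0.0922]
orientation: [0.676, 0.737, -0.001, -0.0]
force: [-6.1, -0.4, 5.4]
gripper_width: 0.155
finger_force: 59.2
t 19.02 pos [ 0.602  -0.0612  0.0922] yang 4.89 z [-1.2e-03 -8.0e-04 -1.0e+00] F [-6.1 -0.4  5.4] w 0.155 ff 59.2
shift/row for 8 rows: [-1.194e-02 -5.000e-05  1.000e-05] total mm [-57.3  -0.2   0. ]
guard 9 rect [606. -58.] [ 9.3 21.2] 33.84 dev lo/hi(2%) [[163.7, -5.5, 119.2], [180.8, 5.6, 126.1]]
red none
pointer 1214 rect [624.3 -57.8] [16.4 77.2] 82.79 dev lo/hi(2%) [[169.4, 11.8, 71.9], [179.4, 57.6, 75.7]]
tab 2253 rect [601.9 -61.3] [42.7 23.6] 4.83 dev lo/hi(2%) [[163.1, -15.2, 121.5], [184.0, 16.5, 131.1]]
tube 5769 rect [598.1   3.3] [ 38.2 125.7] 5.2 dev lo/hi(2%) [[47.7, -16.8, 76.0], [158.2, 17.5, 82.9]]
scale 6815 rect [668.2 -69.4] [ 48.5 210.1] 16.43 dev lo/hi(2%) [[119.6, 45.8, 66.1], [214.4, 75.0, 68.7]]
```

View pics/w5.png

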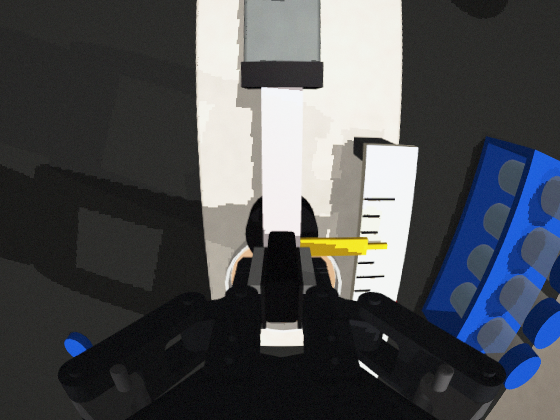

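The tab is gripped, and the pointer (386,245) and scale stay visible. I'll pull about 57 mm.

```bash
python3 -m crank '[[[-0.008,0,0],[0,0,0],1],[[-0.014,0,0],[0,0,0],1],[[-0.014,0,0],[0,0,0],1],[[-0.014,0,0],[0,0,0],1],[[-0.014,0,0],[0,0,0],1],[[-0.014,0,0],[0,0,0],1],[[-0.011,0,0],[0,0,0],1],[[-0.006,0,0],[0,0,0],1],[[0,0,0],[0,0,0],1],[[0,0,0],[0,0,0],1]]'
python3 - <<'E'
from h import *
go([0.602+.0573*.081, -0.0612-.0573*.9967, 0.0922])
f=grab('wrist');P=wcloud(f); report(f,P); save(f,'w6.png')
E
```

```text
time: 20.32
tool_pos: [0.6066, -0.1169, 0.0921]
orientation: [0.676, 0.737, -0.0, -0.001]
force: [-6.1, 2.1, 6.3]
gripper_width: 0.156
finger_force: 59.3
t 20.32 pos [ 0.6066 -0.1169  0.0921] yang 4.89 z [-0.0018  0.001  -1.    ] F [-6.1  2.1  6.3] w 0.156 ff 59.3
shift/row for 1 rows: [-0.00234 -0.0001  -0.00013] total mm [-1.4 -0.1 -0.1]
guard 5 rect [ 606.6 -114.2] [ 9.6 15.4] 16.49 dev lo/hi(2%) [[219.5, -4.9, 120.1], [233.5, 5.7, 127.0]]
red 522 rect [ 640.5 -112. ] [101.1  13.8] 3.44 dev lo/hi(2%) [[226.8, 63.7, 61.7], [235.1, 83.2, 72.9]]
pointer 1199 rect [ 631.7 -116.6] [72.2 13.3] 4.02 dev lo/hi(2%) [[225.3, 12.4, 71.8], [235.4, 57.9, 75.6]]
tab 2336 rect [ 606.7 -117.3] [42.5 24. ] 5.01 dev lo/hi(2%) [[219.0, -15.0, 121.4], [240.3, 16.1, 130.9]]
tube 1639 rect [602.4 -52. ] [ 19.8 126.7] 4.97 dev lo/hi(2%) [[103.3, -9.0, 76.0], [218.7, 10.1, 77.2]]
scale 11615 rect [666.5 -95.5] [ 31.3 190.4] 4.81 dev lo/hi(2%) [[120.6, 45.9, 66.1], [264.8, 74.9, 68.7]]
```

View pics/w6.png

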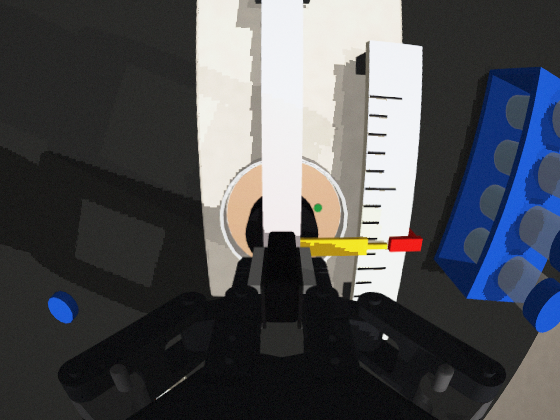

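The pointer tip (387,245) lines up with the red clip (405,244). One numeric check of the tip, then I'll hand in.

```bash
python3 -m crank '[[[0,0,0],[0,0,0],1],[[0,0,0],[0,0,0],1],[[0,0,0],[0,0,0],1],[[0,0,0],[0,0,0],1]]'
python3 - <<'E'
from h import *
f=grab('wrist');P=wcloud(f);D=toDev(P)*1000;s=seg(f,P)
m=s['pointer']&(D[...,1]>48)&(D[...,1]<61);r=s['red']&(D[...,1]<85)
for k in (m,r): print(k.sum(),np.percentile(D[k],[5,50,95],axis=0).round(1).tolist())
E
```

```text
time: 20.88
tool_pos: [0.6066, -0.1168, 0.0921]
orientation: [0.676, 0.737, -0.0, -0.001]
force: [-6.7, 2.6, 5.7]
gripper_width: 0.159
finger_force: 59.3
129 [[228.5, 48.3, 72.4], [229.9, 53.7, 74.2], [231.5, 59.7, 75.4]]
524 [[227.1, 63.8, 65.9], [230.0, 73.9, 71.7], [234.7, 82.4, 72.8]]
```

Tip and mark agree within about 1 mm, and the boom is holding steady.

```bash
python3 -c "
from plant import bot
print(bot.hand_in())"
```

```text
the job is handed in; nothing more can be done
None
```

I handed the job in at about 21 s of the 67 s limit: the guard lies released in the tray, the boom is unlocked and drawn out, and the gripper is holding the pointer within about 1 mm of the red mark by my measurement; the hand-in gave no verdict.

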